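# Check the free play of a lab drive coupling

## Robot

A 6-joint arm with a two-finger parallel gripper is mounted at the origin on the work surface. World frame = base frame: x ahead of the robot, y to its left, z up, the work surface at z = 0. Lengths are in m, angles in degrees, forces in N, time in s.
With the tool pointing down it reaches from about 0.35 to 0.875 m from the base axis. Payload 4.2 kg.
Tool frame: the origin (TCP) lies on the front face of the gripper's body, between the roots of the fingers; the fingertips stand 70 mm ahead of it and the grasp point (between the pads) lies 51 mm ahead of it (r.nose_length is the distance from the TCP to the fingertips, in m); z points along the fingers, y is the direction in which the jaws open and shut (so a half turn about z gives the same grasp; the last joint's range is limited). The gripper opens to 87 mm and grips with 3 to 60 N. Pads are 19 mm wide; open, the fingers measure 117 mm over their backs; the gripper's body (75 mm by 190 mm) begins 51 mm behind the grasp point.
Start: joints at [-50.959, 22.042, 0.453, 0, -68.411, -14.817], TCP at [0.256, -0.57, 0.292] pointing down, gripper open.
Joint ranges: [-179.83, 179.83], [-69.29, 118.12], [-61.27, 80.66], [-181.25, 117.63], [-171.15, -9.14], [-177.46, 177.46]. Speed limits (degrees/s): [159.86, 159.86, 180, 180, 180, 180].

## Interface

Orientations are given as a 3x3 rotation matrix whose columns are the frame's x, y, z axes.
In Python, from station import telemetry, capture, order, r gives the robot as it stands.
- The arm moves only by the tool drive_tool, never from a script. Its argument "series" is a list of rows, each a list of 4 numbers: the shift along the tool's x, y, z as a fraction of full scale, then the turn about the tool's z as a fraction of full scale. In form: [[dx, dy, dz, turn], ...]. A call has 1 to 10 rows; each row is the pose to reach, as a shift and turn from the pose commanded when the call began, along the tool's axes at that moment; what a row does not reach only later rows make up. Full scale, the value 1, is 0.12 m for a shift and 2 rad for a turn. A row lasts 1/8 s, in which the tool goes at most 62.5 mm and 10.7 degrees, less where a joint would pass 70% of its speed; a pose out of reach is approached as far as the arm can. A call with a number of a shift or a turn outside -1 to 1 is refused whole. A call with a gripper value outside its range is refused whole. "fingers" is the finger opening in mm, from 0 to 87, set as the call begins (left out, the last holds). The fingers move at their own pace and stop on an object; the grip force is fixed at half the most. Time passes only in rows, so rows that repeat a pose let the fingers close. It gives the time, the measured TCP pose, the force and the opening at its end, in the units of the state.
- telemetry.sense(): the state, without advancing time (a new reading comes with each control period).
- capture(name): name is "scene" or "top"; returns a dict with "color" (384x512x3 uint8, blue, green, red), "fx", "fy", "cx", "cy" (pixels), "eye" and "attitude" of the camera in the world. Camera axes: x right, y up, looking along -z (the intrinsics and any distortion apply to the point x, -y, -z); pixel columns grow to the right and rows downward; lengths in m; the calibration is good to about 2 mm. A picture is of the moment at which its call begins. There is no depth.
- order.finish_job(): hands the job in, once; it reports no verdict.
The state is a dict: "time_s": time; "joints": joint angles; "joint_velocities": joint speeds; "effort": joint torques, N m; "tcp_pos": TCP position; "ee_rot": TCP orientation; "wrist_force": force on the tool from outside, world axes, zero at the start; "moment": the same for the moment, N m; "gripper_width": opening from 0.0 (shut) to 1.0 (fully open).
Only numpy, scipy, OpenCV 4.12 (cv2) and the standard library are available. Lean on these libraries where they do the work, as an engineer would, in place of code of your own. Each camera call takes 0.05 s, during which the arm holds its last target. There are 200 camera calls.

## Task

Check the coupling of the bench drive with the blue grip for free play: swing its lever anticlockwise (seen from above) until it comes up against the pin and resists, then clockwise until it resists on the other pin, gently enough that the disc beneath does not noticeably turn with it. Then leave the lever in the middle of its free play and let go; leave the orange-gripped drive alone.

Things in the scene. Friction and masses are not known exactly. Their poses are not given: they have to be found in the camera images.
- blue_lever (a joint): Swing angle (rad) of the blue drive's lever relative to the disc under it; it grows anticlockwise seen from above. Its zero is an arbitrary angle, not the middle of the play. The lever swings freely (about 1 N at the grip) over a free play of 45 to 55 degrees in all, then bears on one of two dark pins that stand on the disc, one either side of the lever, 42 mm from the axis. It stays where it is left.
- blue_grip (a point): Point on the blue grip, a round upright post 22 mm in diameter and 50 mm tall at the outer end of the steel lever (14 mm wide, 10 mm thick). The point lies on the post's axis, 23 mm below its top and 27 mm above the lever's upper face, about 118 mm above the table and 90 mm from the swing axis. The grip is fixed to the lever and overhangs the drive's housing on the robot's side.
- blue_axis (a point): Point on the vertical swing axis of the blue drive's lever and disc, on top of the lever's hub (34 mm diameter), 98 mm above the table. The drive is a white box 120 x 120 x 60 mm with the disc on top, fixed to the table; nothing but the hub, the two pins (8 mm diameter, tops 102 mm above the table) and the grip stands higher than 92 mm.
- blue_mark (a point): Red dot on the upper face of the blue drive's aluminium disc (110 mm diameter), 45 mm from the axis, on the side away from the lever and exactly opposite the middle of the free play. The disc is held by the motor's friction: it stays still below about 12 N at the grip and begins to turn at about 15 N. It should stay put.
- orange_grip (a point): The matching point on the orange grip of the other, otherwise identical drive, which may stand left or right of the blue one. It should stay put.

How it is judged (in metres and radians):
On the way, in this order (a step that is already met when the one before it is completed fails the run):
1. the blue lever has been swung anticlockwise up against its pin (value of joint blue_lever above 0.54 rad), for 0.1 s.
2. the blue lever has been swung clockwise up against the other pin (value of joint blue_lever below -0.26 rad), for 0.1 s.
At the end, for the whole second after the job is handed in: The blue lever is at rest within 10 degrees of the middle of its free play, let go; the red dot on its disc is within 10 mm of where it started and the orange grip within 12 mm of where it started (value of joint blue_lever between -0.04 and 0.32 rad and velocity of joint blue_lever between -0.05 and 0.05 rad/s and distance of blue_mark from where it was at the start of the episode below 0.01 m and distance of orange_grip from where it was at the start of the episode below 0.012 m); the robot touches nothing.
It fails at once if the blue drive's disc is turned by more than about 13 degrees (red dot moved over 10 mm) (distance of blue_mark from where it was at the start of the episode above 0.01 m).
It fails at once if the orange-gripped lever is moved by more than 12 mm (distance of orange_grip from where it was at the start of the episode above 0.012 m).
It also fails if it takes over 48 s, if anything falls off the work surface, if the arm or the gripper's body presses on something with over 40 N, if the wrist force passes 120 N, or if a joint passes its speed limit or range.

## Working session

There is one attempt and no reset: what is moved stays moved. The work goes in short steps, Python scripts to look and compute and a tool call to move; the robot and the scene stay as the last step left them, time stands still between calls to the robot, and variables do not carry over. Pictures are saved under pics/ and viewed, about 8 in all and at most 12, crops included, and the job is handed in when it is done.

Besides the shell and the picture viewer there is one more tool, called by a JSON object that holds its "op" and its "data", one argument or row to a line. drive_tool: Moves the arm, as the interface text tells. Shift numbers are shares of 0.12 m and turn numbers shares of 2 rad, none past 1 either way. Its arguments: {"type":"object","properties":{"series":{"type":"array","items":{"type":"array","items":{"type":"number","minimum":-1,"maximum":1}}},"fingers":{"type":"number"}},"required":["series"]}

```bash
mkdir -p pics; cat > h.py <<'E'
import numpy as np,cv2
from station import telemetry,capture,order,r
def ray(c,u,v):
    R=np.array(c["attitude"]);d=R@np.array([(u-c["cx"])/c["fx"],-(v-c["cy"])/c["fy"],-1]);return np.array(c["eye"]),d
def onz(c,u,v,z):
    e,d=ray(c,u,v);return e+d*(z-e[2])/d[2]
def blobs(im,lo,hi,amin=15):
    m=cv2.inRange(cv2.cvtColor(im,cv2.COLOR_BGR2HSV),lo,hi)
    n,l,s,c=cv2.connectedComponentsWithStats(m)
    return [(s[i].tolist(),c[i].round(1).tolist()) for i in range(1,n) if s[i][4]>=amin]
E
python3 - <<'E'
from h import *
ims=[]
for n in("scene","top"):
    c=capture(n);im=c["color"];cv2.imwrite(f"pics/{n}0.png",im);ims.append(im)
    print(n,{k:(v if k!="color" else 0) for k,v in c.items()})
    print("blue",blobs(im,(95,120,50),(130,255,255)),"\norange",blobs(im,(8,150,100),(22,255,255)),"\nred",blobs(im,(0,150,80),(6,255,255),5),blobs(im,(174,150,80),(180,255,255),5))
s=telemetry.sense();print(s)
E
```

```text
scene {'color': 0, 'fx': 402.6578070485986, 'fy': 402.6578070485986, 'cx': 257.1181344989305, 'cy': 194.62836611477243, 'eye': array([1.02950482, 0.02478452, 0.90985238]), 'attitude': array([[-0.03671164, -0.84473684,  0.53392127],
       [ 0.99924419, -0.03786216,  0.0088034 ],
       [ 0.01277886,  0.53384092,  0.84548836]])}
blue [([152, 182, 11, 17, 118], [156.7, 189.8]), ([0, 218, 15, 38, 325], [4.8, 231.8]), ([176, 300, 25, 25, 493], [187.9, 312.1]), ([460, 350, 11, 9, 77], [465.1, 354.1]), ([488, 351, 12, 9, 81], [493.6, 355.2]), ([465, 370, 11, 10, 82], [469.8, 374.4]), ([494, 371, 11, 10, 82], [498.9, 375.7])] 
orange [([344, 183, 7, 13, 52], [347.1, 187.0])] 
red [([424, 207, 13, 12, 110], [430.4, 212.7]), ([173, 245, 3, 3, 6], [173.8, 246.3]), ([447, 349, 9, 9, 65], [450.9, 353.4]), ([476, 351, 9, 8, 62], [479.8, 354.7]), ([504, 352, 8, 9, 58], [507.7, 355.6]), ([451, 370, 10, 9, 67], [455.3, 373.9]), ([480, 371, 10, 9, 67], [484.6, 375.0]), ([509, 373, 3, 5, 12], [510.2, 374.9])] []
top {'color': 0, 'fx': 421.80803002181125, 'fy': 421.80803002181125, 'cx': 251.51921156168
[... 1066 characters left out ...]
6e-02,
       -6.84120838e+01, -1.48174757e+01]), 'joint_velocities': array([-0.11774549, -0.01460626,  0.18001966,  0.08332174, -0.01857432,
       -0.09149165]), 'effort': array([-5.79807347e-04, -3.91689706e+01,  1.87935144e+01,  4.23197910e+00,
        1.34238249e-02, -8.22902484e-05]), 'tcp_pos': array([ 0.2562967 , -0.56959065,  0.29126764]), 'ee_rot': array([[-9.12025923e-01, -4.10131602e-01, -8.85682714e-04],
       [-4.10132550e-01,  9.12024218e-01,  1.76564461e-03],
       [ 8.36174306e-05,  1.97356097e-03, -9.99998049e-01]]), 'wrist_force': array([-0.28972999,  0.30313938,  0.40914275]), 'moment': array([ 0.05423215, -0.01730041, -0.03793602]), 'gripper_width': 0.9990516907655358}
```

View pics/top0.png

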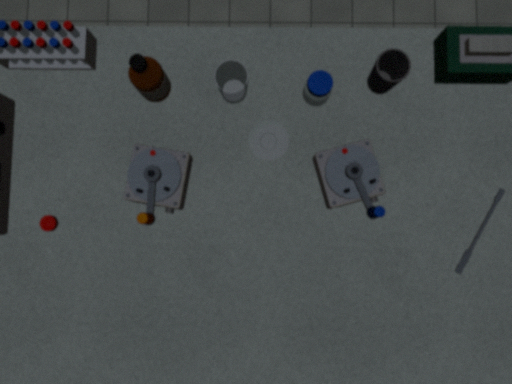

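View pics/scene0.png

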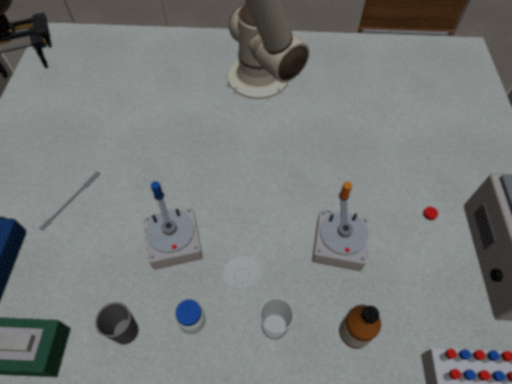

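```bash
python3 - <<'E'
from h import *
t=capture("top");s=capture("scene")
def tri(a,b):
    (e1,d1),(e2,d2)=ray(t,*a),ray(s,*b)
    d1/=np.linalg.norm(d1);d2/=np.linalg.norm(d2)
    k=np.linalg.lstsq(np.c_[d1,-d2],e2-e1,rcond=None)[0]
    p,q=e1+k[0]*d1,e2+k[1]*d2;return ((p+q)/2).round(4),np.linalg.norm(p-q).round(4)
print("grip tri",tri((378.9,211.1),(156.7,189.8)),onz(t,378.9,211.1,.125),onz(s,156.7,189.8,.118))
dot=(onz(t,344.5,150.5,.082)+onz(s,173.8,246.3,.082))/2
print("dot",onz(t,344.5,150.5,.082),onz(s,173.8,246.3,.082), "hub",onz(t,353,170,.098),onz(s,169,227,.098))
a=cv2.resize(t["color"][135:230,305:400],None,fx=6,fy=6,interpolation=3)
b=cv2.resize(s["color"][175:270,130:225],None,fx=6,fy=6,interpolation=3)[:, :230*1]if 0 else cv2.resize(s["color"][175:270,140:180],None,fx=6,fy=6,interpolation=3)
im=np.hstack([a,b]);im=np.clip(im.astype(float)*1.6,0,255).astype(np.uint8);print(im.shape);cv2.imwrite("pics/crop1.png",im)
E
```

```text
grip tri (array([ 0.5261, -0.2206,  0.1176]), np.float64(0.0043)) [ 0.525823   -0.22075174  0.125     ] [ 0.52663026 -0.21820053  0.118     ]
dot [ 0.64873717 -0.16485939  0.082     ] [ 0.65206221 -0.16551487  0.082     ] hub [ 0.60714999 -0.17825745  0.098     ] [ 0.61230708 -0.17966761  0.098     ]
(570, 810, 3)
```

View pics/crop1.png

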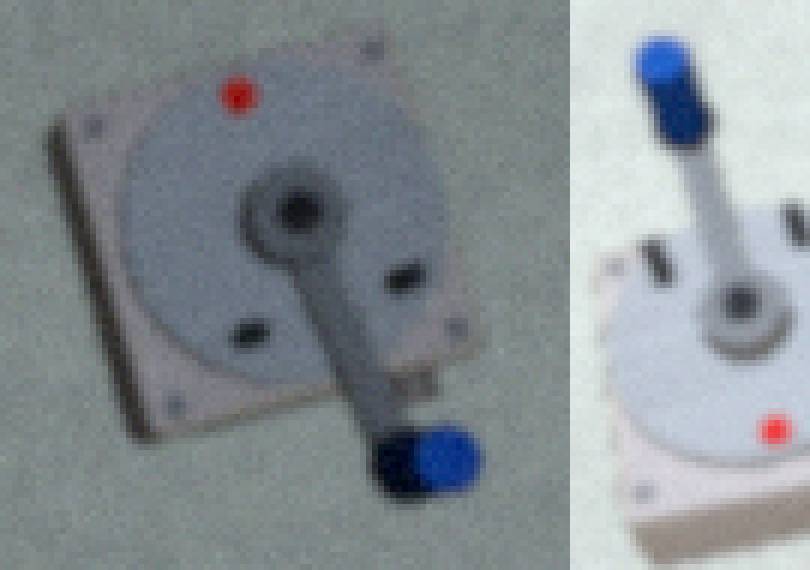

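{"op": "drive_tool", "data": {
  "series": [
    [-0.27, 0.14, 0, 0],
    [-0.54, 0.29, 0, 0],
    [-0.81, 0.43, 0, 0]
  ],
  "fingers": 50
}}

```text
time_s: 0.57
tcp_pos: [0.3243, -0.482, 0.292]
ee_rot: [[-0.912, -0.41, -0.0], [-0.41, 0.912, 0.0], [0.0, 0.0, -1.0]]
wrist_force: [0.1, 0.2, 0.1]
gripper_width: 0.741
```

{"op": "drive_tool", "data": {
  "series": [
    [-0.27, 0.14, 0, 0],
    [-0.54, 0.29, 0, 0],
    [-0.81, 0.43, 0, 0]
  ]
}}

```text
time_s: 0.95
tcp_pos: [0.3919, -0.3949, 0.2921]
ee_rot: [[-0.912, -0.41, -0.0], [-0.41, 0.912, 0.0], [0.0, 0.0, -1.0]]
wrist_force: [0.1, -0.2, 0.7]
gripper_width: 0.582
```

{"op": "drive_tool", "data": {
  "series": [
    [-0.27, 0.14, 0, 0],
    [-0.54, 0.29, 0, 0],
    [-0.81, 0.43, 0, 0]
  ]
}}

```text
time_s: 1.32
tcp_pos: [0.4594, -0.308, 0.2921]
ee_rot: [[-0.912, -0.41, -0.0], [-0.41, 0.912, 0.0], [0.0, 0.0, -1.0]]
wrist_force: [-0.5, -0.1, 0.0]
gripper_width: 0.574
```

{"op": "drive_tool", "data": {
  "series": [
    [-0.27, 0.14, 0, 0],
    [-0.54, 0.29, 0, 0],
    [-0.81, 0.43, 0, 0],
    [-0.81, 0.43, 0, 0],
    [-0.81, 0.43, 0, 0]
  ]
}}

```text
time_s: 1.95
tcp_pos: [0.526, -0.2223, 0.292]
ee_rot: [[-0.912, -0.41, -0.001], [-0.41, 0.912, 0.0], [0.001, 0.0, -1.0]]
wrist_force: [0.1, -0.4, -0.2]
gripper_width: 0.574
```

{"op": "drive_tool", "data": {
  "series": [
    [0, 0, 0.2, 0],
    [0, 0, 0.4, 0],
    [0, 0, 0.6, 0],
    [0, 0, 0.7, 0],
    [0, 0, 0.8, 0],
    [0, 0, 0.9, 0],
    [0, 0, 0.97, 0],
    [0, 0, 0.97, 0]
  ]
}}

```text
time_s: 2.95
tcp_pos: [0.5261, -0.2221, 0.1753]
ee_rot: [[-0.912, -0.41, -0.001], [-0.41, 0.912, 0.0], [0.001, 0.001, -1.0]]
wrist_force: [0.2, 0.2, 0.6]
gripper_width: 0.575
```

```bash
python3 - <<'E'
from h import *
s=capture("scene");t=capture("top");print(telemetry.sense()["wrist_force"])
b=cv2.resize(s["color"][120:270,100:240],None,fx=4,fy=4,interpolation=3)
cv2.imwrite("pics/c2.png",np.clip(b*1.3,0,255).astype(np.uint8))
print(blobs(s["color"],(0,150,80),(6,255,255),4)[:3])
E
```

```text
[0.36695036 0.3217074  0.44295626]
[([424, 207, 13, 12, 113], [430.3, 212.7]), ([173, 246, 3, 2, 4], [174.0, 246.2]), ([346, 249, 3, 2, 4], [347.0, 249.8])]
```

View pics/c2.png

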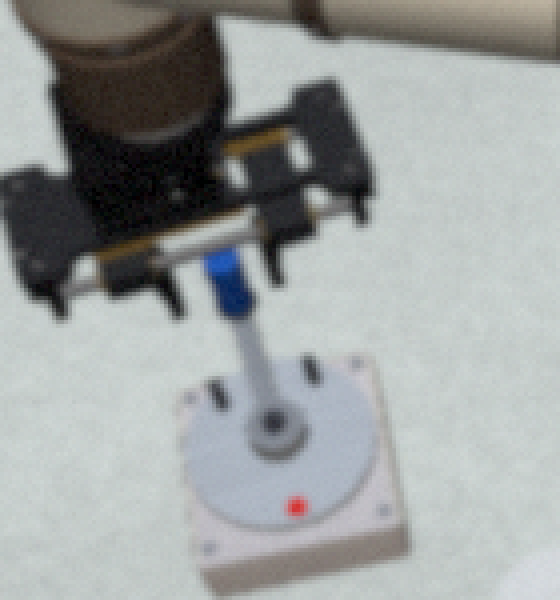

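{"op": "drive_tool", "data": {
  "series": [
    [0, -0.06, 0, 0],
    [0, -0.117, 0, 0],
    [-0.008, -0.155, 0, -0.025],
    [-0.015, -0.19, 0, -0.05],
    [-0.027, -0.228, 0, -0.075],
    [-0.038, -0.264, 0, -0.1],
    [-0.053, -0.3, 0, -0.125],
    [-0.068, -0.333, 0, -0.15],
    [-0.068, -0.333, 0, -0.15]
  ]
}}

```text
time_s: 4.18
tcp_pos: [0.5505, -0.2558, 0.1759]
ee_rot: [[-0.751, -0.661, 0.0], [-0.661, 0.751, -0.0], [-0.0, -0.0, -1.0]]
wrist_force: [-0.2, 0.6, -0.3]
gripper_width: 0.571
```

```bash
cat >> h.py <<'E'
def look(name,view=False):
    s=capture("scene");f=[telemetry.sense()]
    s=capture("scene");f.append(telemetry.sense())
    R=np.array(f[-1]["ee_rot"]);print("F tool",[(R.T@x["wrist_force"]).round(2).tolist() for x in f],"tcp",f[-1]["tcp_pos"].round(4))
    print("dots",[b[1] for b in blobs(s["color"],(0,120,70),(8,255,255),4)[:3]],"blue",[b[1] for b in blobs(s["color"][150:240,120:220],(95,120,50),(130,255,255))])
    cv2.imwrite(f"pics/{name}.png",np.clip(cv2.resize(s["color"][120:270,100:240],None,fx=4,fy=4,interpolation=3)*1.3,0,255).astype(np.uint8))
E
python3 -c "from h import *;look('c3')"
```

```text
F tool [[0.31, 0.09, 0.54], [-0.6, 0.59, -0.86]] tcp [ 0.5502 -0.2556  0.1758]
dots [[430.5, 212.7], [174.0, 246.0], [346.5, 249.0]] blue [[25.0, 44.8]]
```

View pics/c3.png

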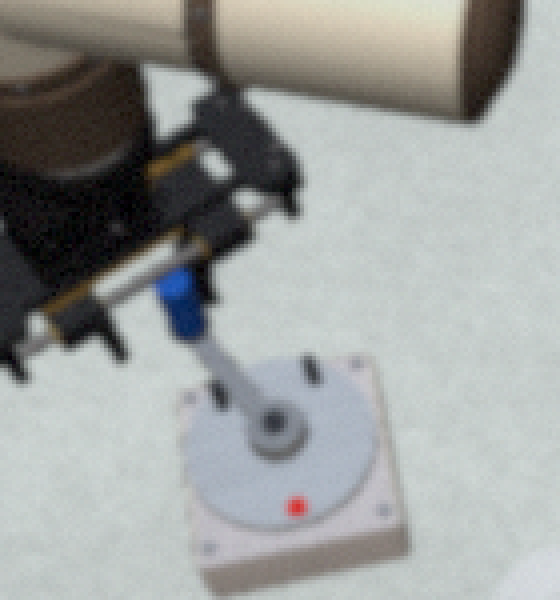

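{"op": "drive_tool", "data": {
  "series": [
    [-0.001, -0.008, 0, -0.005],
    [-0.002, -0.016, 0, -0.01],
    [-0.004, -0.024, 0, -0.015],
    [-0.004, -0.024, 0, -0.015]
  ]
}}

```text
time_s: 4.78
tcp_pos: [0.5524, -0.2571, 0.1758]
ee_rot: [[-0.73, -0.684, -0.0], [-0.684, 0.73, -0.0], [0.0, 0.0, -1.0]]
wrist_force: [-0.7, -0.2, 0.6]
gripper_width: 0.574
```

```bash
python3 -c "from h import *;look('c4')"
```

```text
F tool [[1.0, 0.79, -0.81], [0.63, 1.09, -0.25]] tcp [ 0.5524 -0.2571  0.1759]
dots [[430.4, 212.7], [173.8, 246.6], [346.5, 249.5]] blue [[24.3, 45.3]]
```

{"op": "drive_tool", "data": {
  "series": [
    [-0.001, -0.008, 0, -0.005],
    [-0.002, -0.016, 0, -0.01],
    [-0.002, -0.016, 0, -0.01]
  ]
}}

```text
time_s: 5.25
tcp_pos: [0.554, -0.2584, 0.1759]
ee_rot: [[-0.716, -0.698, 0.0], [-0.698, 0.716, -0.0], [-0.0, -0.0, -1.0]]
wrist_force: [-0.5, 0.4, 0.8]
gripper_width: 0.573
```

```bash
python3 -c "from h import *;look('c5')"
```

```text
F tool [[0.13, 0.22, -0.22], [0.53, 0.55, 0.52]] tcp [ 0.554  -0.2584  0.1758]
dots [[430.4, 212.6], [173.6, 246.8], [347.0, 249.8]] blue [[23.6, 45.9]]
```

{"op": "drive_tool", "data": {
  "series": [
    [-0.001, -0.008, 0, -0.005],
    [-0.002, -0.016, 0, -0.01],
    [-0.002, -0.016, 0, -0.01]
  ]
}}

```text
time_s: 5.72
tcp_pos: [0.5549, -0.2589, 0.1757]
ee_rot: [[-0.702, -0.712, -0.002], [-0.712, 0.702, 0.001], [0.0, 0.002, -1.0]]
wrist_force: [-2.1, 4.8, 2.3]
gripper_width: 0.575
```

```bash
python3 -c "from h import *;look('c6')"
```

```text
F tool [[-1.9, 4.7, -2.49], [-1.75, 4.36, -2.92]] tcp [ 0.5549 -0.2588  0.1757]
dots [[430.4, 212.6], [173.7, 246.5], [346.8, 249.6]] blue [[23.4, 45.9]]
```

{"op": "drive_tool", "data": {
  "series": [
    [-0.001, -0.008, 0, -0.005],
    [-0.001, -0.008, 0, -0.005]
  ]
}}

```text
time_s: 6.08
tcp_pos: [0.5552, -0.2589, 0.1756]
ee_rot: [[-0.695, -0.719, -0.003], [-0.719, 0.695, 0.002], [0.0, 0.004, -1.0]]
wrist_force: [-3.1, 6.4, 3.0]
gripper_width: 0.574
```

```bash
python3 -c "from h import *;look('c7')"
```

```text
F tool [[-3.05, 6.89, -3.64], [-2.15, 6.12, -2.62]] tcp [ 0.5552 -0.2589  0.1756]
dots [[430.4, 212.7], [174.0, 246.2], [346.8, 249.6]] blue [[23.3, 46.0]]
```

{"op": "drive_tool", "data": {
  "series": [
    [0, 0.08, 0, 0],
    [0, 0.16, 0, 0],
    [0, 0.2, 0, 0],
    [0, 0.234, 0, 0],
    [-0.008, 0.271, 0, 0.025],
    [-0.015, 0.308, 0, 0.05],
    [-0.027, 0.345, 0, 0.075],
    [-0.038, 0.381, 0, 0.1],
    [-0.053, 0.416, 0, 0.125],
    [-0.068, 0.45, 0, 0.15]
  ]
}}

```text
time_s: 7.42
tcp_pos: [0.523, -0.217, 0.176]
ee_rot: [[-0.877, -0.48, 0.0], [-0.48, 0.877, -0.001], [-0.0, -0.001, -1.0]]
wrist_force: [0.8, -1.3, -0.2]
gripper_width: 0.577
```

```bash
python3 -c "from h import *;look('c8')"
```

```text
F tool [[1.92, -0.94, 0.11], [-0.43, 0.19, -0.07]] tcp [ 0.523  -0.2167  0.176 ]
dots [[430.4, 212.6], [173.8, 246.6], [346.8, 249.4]] blue [[31.8, 41.3]]
```

View pics/c8.png

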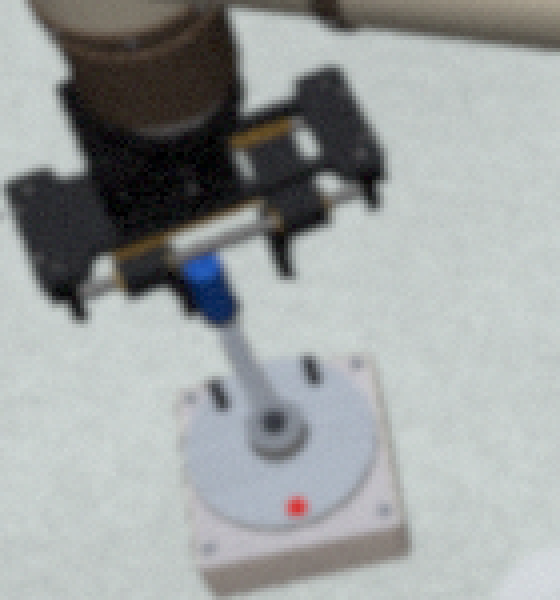

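{"op": "drive_tool", "data": {
  "series": [
    [-0.007, 0.037, 0, 0.025],
    [-0.015, 0.074, 0, 0.05],
    [-0.026, 0.111, 0, 0.075],
    [-0.038, 0.147, 0, 0.1],
    [-0.052, 0.182, 0, 0.125],
    [-0.068, 0.216, 0, 0.15],
    [-0.086, 0.25, 0, 0.175],
    [-0.105, 0.283, 0, 0.2],
    [-0.105, 0.283, 0, 0.2]
  ]
}}

```text
time_s: 8.65
tcp_pos: [0.5178, -0.1809, 0.1759]
ee_rot: [[-0.995, -0.104, 0.0], [-0.104, 0.995, -0.0], [-0.0, -0.0, -1.0]]
wrist_force: [0.3, -0.4, -0.1]
gripper_width: 0.573
```

```bash
python3 -c "from h import *;look('c9')"
```

```text
F tool [[0.34, 0.91, 0.07], [-0.28, 0.22, -0.1]] tcp [ 0.5179 -0.181   0.1759]
dots [[430.5, 212.6], [173.8, 246.0], [346.4, 249.2]] blue [[46.9, 38.2]]
```

{"op": "drive_tool", "data": {
  "series": [
    [-0.001, 0.012, 0, 0.0075],
    [-0.003, 0.024, 0, 0.015],
    [-0.004, 0.036, 0, 0.025],
    [-0.004, 0.036, 0, 0.025]
  ]
}}

```text
time_s: 9.25
tcp_pos: [0.5178, -0.1765, 0.1759]
ee_rot: [[-0.999, -0.053, 0.0], [-0.053, 0.999, 0.0], [-0.0, 0.0, -1.0]]
wrist_force: [-0.4, 0.7, 0.2]
gripper_width: 0.572
```

```bash
python3 -c "from h import *;look('c10')"
```

```text
F tool [[0.21, -0.23, 0.57], [-0.16, -0.03, -0.95]] tcp [ 0.5176 -0.1765  0.1758]
dots [[430.5, 212.6], [173.7, 246.4], [346.5, 249.5]] blue [[48.6, 38.3]]
```

View pics/c10.png

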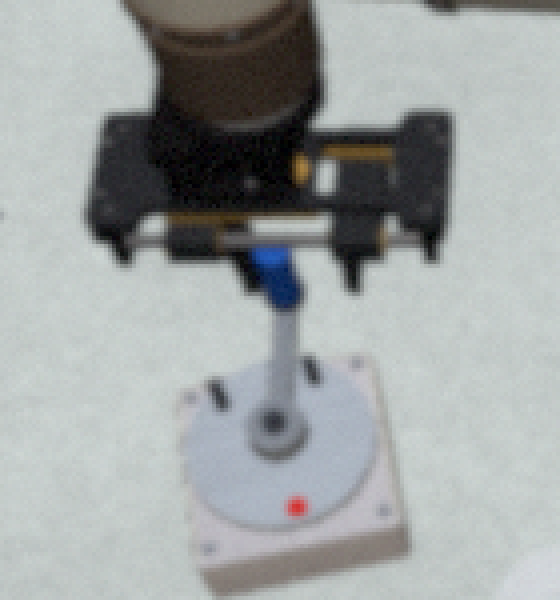

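{"op": "drive_tool", "data": {
  "series": [
    [-0.001, 0.012, 0, 0.0075],
    [-0.003, 0.024, 0, 0.015],
    [-0.004, 0.036, 0, 0.025],
    [-0.004, 0.036, 0, 0.025]
  ]
}}

```text
time_s: 9.85
tcp_pos: [0.518, -0.1721, 0.1758]
ee_rot: [[-1.0, -0.003, -0.0], [-0.003, 1.0, 0.0], [0.0, 0.0, -1.0]]
wrist_force: [0.7, -0.2, -0.1]
gripper_width: 0.576
```

```bash
python3 -c "from h import *;look('c11')"
```

```text
F tool [[0.4, 0.12, 0.16], [0.43, -0.83, 0.94]] tcp [ 0.5179 -0.1721  0.1758]
dots [[430.4, 212.6], [174.0, 246.0], [346.8, 249.6]] blue [[50.5, 38.2]]
```

{"op": "drive_tool", "data": {
  "series": [
    [-0.001, 0.008, 0, 0.005],
    [-0.002, 0.016, 0, 0.01],
    [-0.002, 0.016, 0, 0.01]
  ]
}}

```text
time_s: 10.32
tcp_pos: [0.5181, -0.1703, 0.1758]
ee_rot: [[-1.0, 0.017, -0.0], [0.017, 1.0, 0.0], [0.0, 0.0, -1.0]]
wrist_force: [-0.7, -0.4, 0.3]
gripper_width: 0.576
```

```bash
python3 -c "from h import *;look('c12')"
```

```text
F tool [[-0.07, -0.7, -0.31], [0.48, -0.04, 0.56]] tcp [ 0.5181 -0.1703  0.1758]
dots [[430.5, 212.6], [173.8, 246.6], [347.0, 249.6]] blue [[51.1, 38.1]]
```

{"op": "drive_tool", "data": {
  "series": [
    [-0.001, 0.008, 0, 0.005],
    [-0.002, 0.016, 0, 0.01],
    [-0.002, 0.016, 0, 0.01]
  ]
}}

```text
time_s: 10.8
tcp_pos: [0.5184, -0.1683, 0.1758]
ee_rot: [[-0.999, 0.037, -0.0], [0.037, 0.999, 0.0], [0.0, 0.0, -1.0]]
wrist_force: [-0.4, -1.3, -0.6]
gripper_width: 0.573
```

```bash
python3 -c "from h import *;look('c13')"
```

```text
F tool [[-0.23, -0.5, -0.21], [-0.5, -0.67, -0.21]] tcp [ 0.5185 -0.1684  0.1759]
dots [[430.4, 212.6], [174.0, 246.4], [346.8, 249.8]] blue [[52.0, 38.1]]
```

{"op": "drive_tool", "data": {
  "series": [
    [-0.001, 0.008, 0, 0.005],
    [-0.001, 0.008, 0, 0.005]
  ]
}}

```text
time_s: 11.15
tcp_pos: [0.5187, -0.1674, 0.1759]
ee_rot: [[-0.999, 0.047, 0.0], [0.047, 0.999, 0.0], [-0.0, 0.0, -1.0]]
wrist_force: [-0.4, 0.4, -0.5]
gripper_width: 0.569
```

```bash
python3 -c "from h import *;look('c14')"
```

```text
F tool [[0.26, -0.78, 0.84], [0.88, -0.01, -0.35]] tcp [ 0.5187 -0.1674  0.1759]
dots [[430.5, 212.6], [174.0, 246.5], [346.8, 249.6]] blue [[52.4, 38.3]]
```

{"op": "drive_tool", "data": {
  "series": [
    [-0.001, 0.008, 0, 0.005],
    [-0.001, 0.008, 0, 0.005]
  ]
}}

```text
time_s: 11.5
tcp_pos: [0.5188, -0.1665, 0.1759]
ee_rot: [[-0.998, 0.057, 0.0], [0.057, 0.998, 0.0], [-0.0, 0.0, -1.0]]
wrist_force: [0.7, -0.9, 0.1]
gripper_width: 0.574
```

{"op": "drive_tool", "data": {
  "series": [
    [-0.001, 0.008, 0, 0.005],
    [-0.001, 0.008, 0, 0.005]
  ]
}}

```text
time_s: 11.75
tcp_pos: [0.519, -0.1655, 0.1758]
ee_rot: [[-0.998, 0.067, -0.0], [0.067, 0.998, 0.0], [0.0, 0.0, -1.0]]
wrist_force: [0.1, -1.3, 1.3]
gripper_width: 0.573
```

```bash
python3 -c "from h import *;look('c15')"
```

```text
F tool [[-0.07, -0.92, -0.06], [0.49, -1.34, 0.37]] tcp [ 0.519  -0.1655  0.1758]
dots [[430.4, 212.7], [173.6, 246.2], [451.1, 353.4]] blue [[53.1, 38.2]]
```

View pics/c15.png

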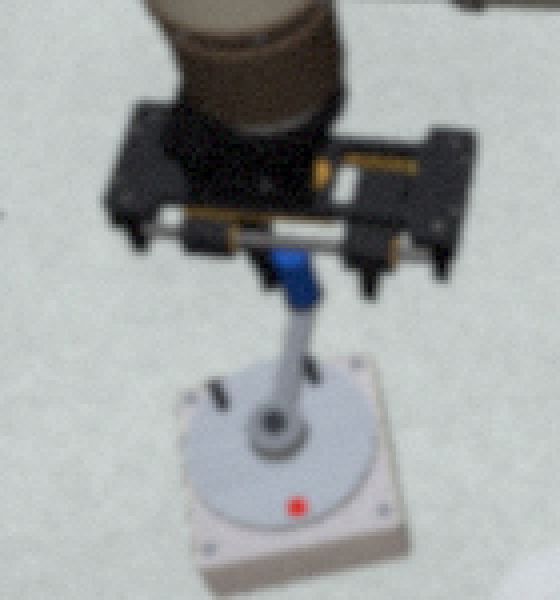

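{"op": "drive_tool", "data": {
  "series": [
    [-0.001, 0.008, 0, 0.005],
    [-0.001, 0.008, 0, 0.005]
  ]
}}

```text
time_s: 12.1
tcp_pos: [0.5192, -0.1646, 0.1759]
ee_rot: [[-0.997, 0.077, -0.0], [0.077, 0.997, -0.0], [0.0, -0.0, -1.0]]
wrist_force: [-0.5, -0.1, -0.4]
gripper_width: 0.578
```

```bash
python3 -c "from h import *;look('c16')"
```

```text
F tool [[0.15, -0.01, 0.37], [0.44, 0.05, 0.5]] tcp [ 0.5192 -0.1645  0.1759]
dots [[430.5, 212.6], [173.7, 246.1], [346.5, 249.5]] blue [[53.6, 38.3]]
```

{"op": "drive_tool", "data": {
  "series": [
    [-0.001, 0.008, 0, 0.005],
    [-0.001, 0.008, 0, 0.005]
  ]
}}

```text
time_s: 12.45
tcp_pos: [0.5194, -0.1636, 0.1758]
ee_rot: [[-0.996, 0.087, -0.0], [0.087, 0.996, 0.0], [0.0, 0.0, -1.0]]
wrist_force: [-0.4, -0.6, -1.0]
gripper_width: 0.576
```

```bash
python3 -c "from h import *;look('c17')"
```

```text
F tool [[-0.2, -0.48, 0.48], [0.24, -0.41, -0.29]] tcp [ 0.5194 -0.1636  0.1758]
dots [[430.4, 212.6], [174.0, 246.2], [346.8, 249.8]] blue [[54.1, 38.5]]
```

{"op": "drive_tool", "data": {
  "series": [
    [-0.001, 0.008, 0, 0.005],
    [-0.001, 0.008, 0, 0.005]
  ]
}}

```text
time_s: 12.8
tcp_pos: [0.5196, -0.1626, 0.1758]
ee_rot: [[-0.995, 0.097, -0.0], [0.097, 0.995, 0.0], [0.0, 0.0, -1.0]]
wrist_force: [-0.7, -0.7, -0.1]
gripper_width: 0.574
```

```bash
python3 -c "from h import *;look('c18')"
```

```text
F tool [[0.29, 0.09, 1.06], [0.0, -1.39, 0.19]] tcp [ 0.5196 -0.1627  0.1758]
dots [[430.5, 212.6], [173.5, 246.5], [346.5, 249.5]] blue [[54.4, 38.6]]
```

{"op": "drive_tool", "data": {
  "series": [
    [-0.001, 0.008, 0, 0.005],
    [-0.001, 0.008, 0, 0.005]
  ]
}}

```text
time_s: 13.15
tcp_pos: [0.5198, -0.1617, 0.1759]
ee_rot: [[-0.994, 0.107, -0.0], [0.107, 0.994, 0.0], [0.0, 0.0, -1.0]]
wrist_force: [-0.6, -1.2, -0.1]
gripper_width: 0.577
```

```bash
python3 -c "from h import *;look('c19')"
```

```text
F tool [[0.87, -0.23, -0.95], [1.07, -0.8, -0.65]] tcp [ 0.5198 -0.1617  0.1759]
dots [[430.4, 212.7], [173.8, 246.4], [346.8, 249.4]] blue [[54.9, 38.7]]
```

{"op": "drive_tool", "data": {
  "series": [
    [-0.001, 0.008, 0, 0.005],
    [-0.001, 0.008, 0, 0.005]
  ]
}}

```text
time_s: 13.5
tcp_pos: [0.52, -0.1608, 0.1758]
ee_rot: [[-0.993, 0.117, -0.0], [0.117, 0.993, 0.0], [0.0, 0.0, -1.0]]
wrist_force: [-1.0, -0.9, 0.4]
gripper_width: 0.574
```

```bash
python3 -c "from h import *;look('c20')"
```

```text
F tool [[-0.54, -0.98, 0.14], [0.62, -0.79, -0.1]] tcp [ 0.52   -0.1608  0.1758]
dots [[430.4, 212.6], [173.5, 246.5], [346.8, 249.8]] blue [[55.2, 38.6]]
```

{"op": "drive_tool", "data": {
  "series": [
    [-0.001, 0.008, 0, 0.005],
    [-0.001, 0.008, 0, 0.005]
  ]
}}

```text
time_s: 13.85
tcp_pos: [0.5203, -0.1605, 0.1758]
ee_rot: [[-0.992, 0.127, -0.0], [0.127, 0.992, -0.001], [0.0, -0.001, -1.0]]
wrist_force: [-0.9, -5.3, -0.5]
gripper_width: 0.575
```

```bash
python3 -c "from h import *;look('c21')"
```

```text
F tool [[-0.73, -5.75, 0.5], [-0.69, -4.64, 0.37]] tcp [ 0.5203 -0.1605  0.1759]
dots [[430.4, 212.7], [174.0, 246.5], [450.9, 353.2]] blue [[55.3, 38.7]]
```

{"op": "drive_tool", "data": {
  "series": [
    [0, 0.005, 0, 0],
    [0, 0.005, 0, 0],
    [0, 0.005, 0, 0]
  ]
}}

```text
time_s: 14.32
tcp_pos: [0.5203, -0.1604, 0.1759]
ee_rot: [[-0.992, 0.127, -0.0], [0.127, 0.992, -0.002], [0.0, -0.002, -1.0]]
wrist_force: [-0.9, -7.3, -1.9]
gripper_width: 0.574
```

```bash
python3 -c "from h import *;look('c22')"
```

```text
F tool [[-0.22, -6.72, 1.3], [-0.64, -7.24, 1.89]] tcp [ 0.5203 -0.1604  0.1759]
dots [[430.4, 212.7], [173.8, 246.2], [347.0, 249.8]] blue [[55.3, 38.8]]
```

{"op": "drive_tool", "data": {
  "series": [
    [0, -0.08, 0, 0],
    [0, -0.16, 0, 0],
    [0, -0.2, 0, 0],
    [0, -0.234, 0, 0],
    [-0.008, -0.271, 0, -0.025],
    [-0.015, -0.308, 0, -0.05],
    [-0.027, -0.345, 0, -0.075],
    [-0.038, -0.381, 0, -0.1],
    [-0.053, -0.416, 0, -0.125],
    [-0.068, -0.45, 0, -0.15]
  ]
}}

```text
time_s: 15.68
tcp_pos: [0.5219, -0.2138, 0.1759]
ee_rot: [[-0.985, -0.174, 0.001], [-0.174, 0.985, 0.0], [-0.001, 0.0, -1.0]]
wrist_force: [0.5, 0.4, -0.0]
gripper_width: 0.574
```

```bash
python3 -c "from h import *;look('c23')"
```

```text
F tool [[-1.0, -0.0, -0.52], [0.26, -0.34, -0.25]] tcp [ 0.5218 -0.2141  0.1759]
dots [[430.4, 212.7], [173.5, 246.5], [346.5, 249.5]] blue [[45.0, 38.2]]
```

View pics/c23.png

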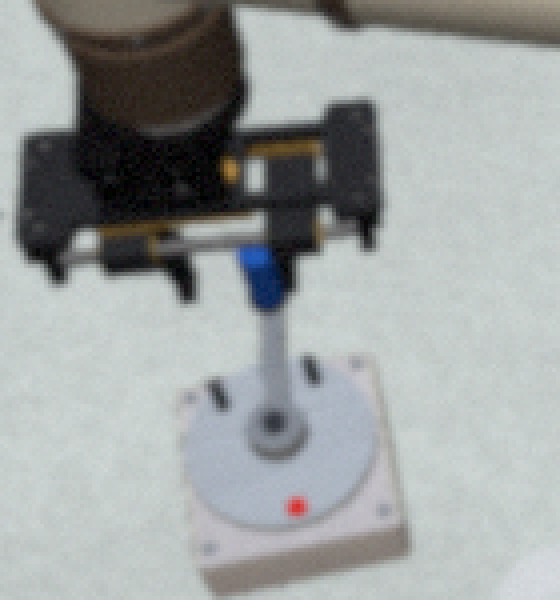

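{"op": "drive_tool", "data": {
  "series": [
    [-0.006, -0.03, 0, -0.02],
    [-0.013, -0.06, 0, -0.04],
    [-0.02, -0.09, 0, -0.06],
    [-0.024, -0.105, 0, -0.07],
    [-0.028, -0.118, 0, -0.08],
    [-0.028, -0.118, 0, -0.08],
    [-0.02, -0.07, 0, -0.08],
    [-0.012, -0.025, 0, -0.08],
    [-0.009, -0.003, 0, -0.08],
    [-0.009, -0.003, 0, -0.08]
  ]
}}

```text
time_s: 17.02
tcp_pos: [0.5227, -0.2138, 0.176]
ee_rot: [[-0.945, -0.327, 0.0], [-0.327, 0.945, -0.0], [-0.0, -0.0, -1.0]]
wrist_force: [0.6, 0.4, -1.1]
gripper_width: 0.572
```

{"op": "drive_tool", "data": {
  "series": [
    [0, 0, -0.1, 0],
    [0, 0, -0.25, 0],
    [0, 0, -0.45, 0],
    [0, 0, -0.7, 0],
    [0, 0, -0.95, 0],
    [0, 0, -0.95, 0]
  ]
}}

```text
time_s: 17.77
tcp_pos: [0.5239, -0.2145, 0.2936]
ee_rot: [[-0.945, -0.327, 0.007], [-0.327, 0.945, -0.002], [-0.006, -0.004, -1.0]]
wrist_force: [-0.1, 1.1, -0.7]
gripper_width: 0.575
```

```bash
python3 - <<'E'
from h import *
look('c24')
t=capture("top");im=t["color"]
print([(b[1]) for b in blobs(im,(0,120,70),(8,255,255),6)])
c=capture("scene");g=onz(c,*(np.array(blobs(c["color"][150:240,120:220],(95,120,50),(130,255,255))[0][1])+[120,150]),.118)
d=g-[.609,-.181,.118];print(g,np.degrees(np.arctan2(d[1],d[0]))%360)
E
```

```text
F tool [[-0.14, 0.82, 1.14], [-0.35, 0.26, 0.66]] tcp [ 0.5225 -0.214   0.2902]
dots [[430.4, 212.6], [173.5, 246.5], [347.0, 249.8]] blue [[38.9, 38.9]]
[[14.3, 23.5], [40.5, 23.8], [67.0, 23.9], [13.2, 41.5], [39.7, 41.7], [66.1, 41.5], [152.7, 152.4], [47.2, 222.8]]
[ 0.52390843 -0.21350468  0.118     ] 200.90667968272356
```

View pics/c24.png

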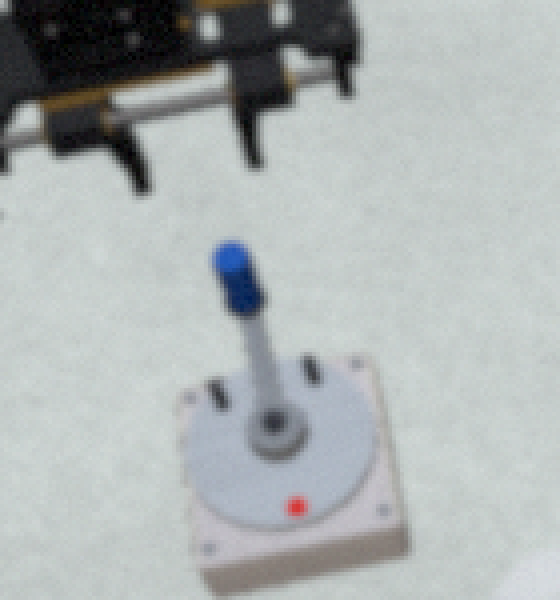

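The lever stands free at 200.9°, and the middle of its play is about 201°. The red dot hasn't moved, so I'm handing the job in.

```bash
python3 -c "from h import *;print(order.finish_job())"
```

```text
the job is handed in; nothing more can be done
None
```

I checked the blue drive's coupling for free play and handed the job in at about 18 s of the 48 s allowed; no verdict was reported.

- **Swing:** With the open fingers either side of the blue grip, I pushed the lever anticlockwise until it resisted at about 6.5 N. I then pushed it clockwise until it resisted at about 7 N. Both are below the 12 N at which the disc holds still.
- **Free play:** By the arm's readings, the lever moved about 51° between the two pins, within the 45 to 55° given. I could not read the joint value directly, so I judged both stops by the rise in force and the grip no longer moving.
- **End position:** I left the lever at 200.9° in the world frame, against a middle of about 201°. That angle comes from the scene camera. The gripper was raised clear and touched nothing.
- **Disc:** The red dot stayed within half a pixel (about 1 mm) of its start in the scene camera. In the last top view the gripper hid it, so that view could not confirm this.
- **Orange drive:** I never went near it. Its disc's red dot showed no movement, but I did not re-measure its grip at the end.

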